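# Put the sharpening steel away and lock the knife block

### The arm

A 6-joint arm with a two-finger parallel gripper is mounted at the origin on a cart in front of the work surface, level with it; the furniture and walls round the work are solid. World frame = base frame: x ahead of the robot, y to its left, z up, the work surface at z = 0. Lengths are in m, angles in rad, forces in N, time in s.
With the tool pointing down it reaches from about 0.25 to 0.85 m from the base axis. Payload 12.5 kg.
Tool frame: the origin (TCP) lies midway between the tips of the shut fingers; the grasp point (between the pads) lies 19 mm behind it; z points along the fingers, y is the line along which they close (so a half turn about z gives the same grasp; the last joint's range is limited). The gripper opens to 93 mm and grips with 3 to 60 N. Pads are 15 mm wide; open, the fingers measure 128 mm over their backs; the gripper's body (75 mm by 188 mm) begins 65 mm behind the grasp point.
Start: joints at [-1.416, 0.351, 1.652, -0, 1.139, -0.085], TCP at [0.131, -0.534, 0.219] pointing down, gripper open.
Joint ranges: [-2.75, 2.75], [-0.79, 2.1], [0.01, 2.65], [-1.57, 4.71], [0.07, 3.14], [-2.87, 2.87]. Speed limits (rad/s): [2.22, 2.22, 2.79, 3.14, 3.14, 3.14].

### API

Orientations are given as a unit quaternion [x, y, z, w].
In Python, from rig import manip gives the robot as it stands. Calls block until the motion is done:
- manip.move_to(position, orientation): joint-space move of the TCP to a pose.
- manip.move_straight(position, feed=0.15, rot=None, until_force=None): straight line of the TCP; rot=None keeps the orientation; feed is the mean speed in m/s. With until_force (N) it stops when the force on the tool has changed by that much, and returns True; else False.
- manip.set_joints(angles): joint-space move.
- manip.set_gripper(opening, f_grip=None): opening from 0.0 (shut) to 1.0 (fully open); f_grip is the grip in N (None keeps the last); returns when the fingers have stopped.
- manip.hold(seconds).
- manip.inverse_kinematics(position, orientation): joint angles nearest the present ones, or None.
- manip.get_obs(): the state.
- manip.camera(name): name is "scene" or "top"; returns a dict with "pixels" (420x560x3 uint8, blue, green, red), "fx", "fy", "cx", "cy" (pixels), "R" (3x3) and "t" (3): a world point X has camera coordinates R X + t. Camera axes: x right, y down, z forward; pixel columns grow to the right and rows downward; lengths in m; the calibration is good to about 2 mm. A picture is of the moment at which its call begins. There is no depth.
A pose or a line that the arm cannot do raises manip.MotionError and nothing moves.
- manip.close_job(): hands the job in; it is judged then, once.
Trained networks look in a picture, given as the dict that the camera call returned (one of the last four; its "shot" number tells which), for a name from the list of things; names that differ only in an ending like _2 or _b are one class to them, and where a whole thing is asked for, a point or a joint stands for the part that bears it (a point fixed in the world has none). Each returns a list of dicts, best first, with "confidence" (0 to 1); they miss things now and then, are a little off and sometimes report something else, mostly with a low value. They report only what shows in the picture. A call takes as long as a camera call.
- manip.cut_out(picture, name): "region" (420x560 bool, what is visible of it) and "bbox" ([left, top, right, bottom] in pixels, round what is visible of it).
- manip.pinpoint(picture, name): "location" ([column, row] in pixels: a listed point, or the origin of a listed thing).
The state is a dict: "clock": time; "joint_pos": joint angles; "dq": joint speeds; "joint_efforts": joint torques, N m; "tool_pos": TCP position; "tcp_rot": TCP orientation; "ft_force": force on the tool from outside, world axes, zero at the start; "wrist_torque": the same for the moment, N m; "opening": opening from 0.0 (shut) to 1.0 (fully open); "grasp_force": force on a finger pad.
Only numpy, scipy, OpenCV 4.12 (cv2) and the standard library are available. Lean on these libraries where they do the work, as an engineer would, in place of code of your own. Each camera call takes 0.05 s, during which the arm holds its last target. There are 200 camera calls.

### The job

Put the sharpening steel away in the empty round hole of the knife block, point down and pushed in until its guard sits on the block, and let go of it. Then take the key from its rest, push it into the block's lock past the stiff pins until its collar sits on the lock plate, and turn it a quarter turn clockwise (seen from above). The lock springs back by itself, so finish while still holding the key turned, and leave everything else on the worktop where it is.

Things in the scene. Friction and masses are not known exactly. Their poses are not given: they have to be found in the camera images.
- knife_block: Fixed wooden knife block, 120 (x) x 190 (y) x 100 mm high. Origin: centre of its underside; z up, front (-x side) about towards the robot. In its top near the front: the empty round hole (left, +y) and the lock plate (right, -y). Two fixed black knife handles near the back, tops 57 mm above the block. Right of it a fixed blue bucket: 0.29 m high, 0.33 m across, centre x 0.59, y 0.00: keep clear.
- well_mouth (a point): Centre of the mouth of the round hole for the steel, level with the block's top (25 mm in front of the block's centre, 50 mm to its left). Hole 13 mm wide, 90 mm deep, vertical, with a 2 mm chamfer.
- lock_face (a point): Centre of the keyhole on the upper face of the steel lock plate (56 x 40 mm, 6 mm thick, on the block's top: 106 mm above the worktop). The keyhole is a vertical slot 15.5 mm long along the block's x, 6.5 mm wide along its y, 26 mm deep, with a 2 mm chamfer. Two pairs of sprung sticky pins resist the key with 8 to 15 N at about 12 and 20 mm of entry; a steady push or slight wiggling gets it past.
- lock_turn (a joint): Turn of the lock's plug (under the plate), rad: 0 at rest, grows clockwise seen from above, stop at 1.55. The key turns only with its collar within 4 mm of the plate; the plug then follows it with about 0.15 rad of play. A spring (0.014 N m at 0, 0.12 N m at a quarter turn) turns it back when let go. A bolt on the block's front slides left as it turns.
- steel_rest: Fixed wooden rest, 54 x 54 x 60 mm high, in which the sharpening steel stands at the start, in an upright hole 13 mm wide and 55 mm deep. Origin: centre of its underside.
- key_rest: Fixed wooden rest, 50 x 44 x 34 mm high, in which the key stands at the start, bow up, in a slot along the rest's x; the key's collar lies on the rest's top. Origin: centre of its underside.
- steel_rod: Sharpening steel, 147 mm long, 0.12 kg. Origin: its lower tip; z runs up along it to the handle. Steel rod 10 mm thick from 0 to 85 mm (tapered tip), guard disc 32 mm across and 5 mm thick from 85 to 90 mm, black round handle 26 mm thick from 90 to 147 mm.
- rod_guard (a point): Centre of the underside of the steel's guard disc, 85 mm above its tip; it comes to lie on the block's top.
- lock_key: Steel key, 76 mm long, 0.05 kg. Origin: the middle of its lower end; z runs up along it. Flat bit 14 mm broad (along x) and 5 mm thick (along y) from 0 to 14 mm with a rounded lower edge, round neck 5 mm thick, collar disc 16 mm across from 24 to 28 mm, flat bow 30 mm broad (x), 9 mm thick (y) from 40 to 76 mm. The same either way round.
- key_grip (a point): Middle of the key's bow, 58 mm above its lower end, the place to grip it (across the 9 mm thickness, along the key's y).
- key_collar (a point): Centre of the underside of the key's collar, 24 mm above its lower end; it comes to lie on the lock plate.
- garlic: Loose garlic bulb, 61 mm across, a bystander on the left of the worktop. Origin: its underside.
- spice_green: Loose spice jar with green lid, 46 mm across, 106 mm high, a bystander left of the block. Origin: its underside.
- tin_open: Loose tin, 75 mm across, 58 mm high, a bystander in front of the bucket. Origin: its underside.

How it is judged:
By the outcome, as a careful person would: the job done as asked, in the order asked, and still so for the second after the job is handed in, while the arm keeps its last pose, push and grip.
It also fails if it takes over 72 s, if anything falls off the work surface, if the arm or the gripper's body presses on something with over 40 N, if the wrist force passes 120 N, or if a joint passes its speed limit or range.

## Working session

There is one attempt and no reset: what is moved stays moved. The work goes in short steps, each a Python script; the robot and the scene stay as the last script left them, time stands still between calls to the robot, and variables do not carry over. Pictures are saved under pics/ and viewed, at most 10 in all, crops included, and the job is handed in when it is done.

```bash
mkdir -p pics; cat > h.py <<'E'
import numpy as np, cv2
from rig import manip
from scipy.spatial.transform import Rotation as Ro
def ray(p,px):
    d=np.array([(px[0]-p["cx"])/p["fx"],(px[1]-p["cy"])/p["fy"],1.]);R=np.array(p["R"]);t=np.array(p["t"])
    d=R.T@d; return -R.T@t,d/np.linalg.norm(d)
def onz(p,px,z):
    c,d=ray(p,px); return c+d*(z-c[2])/d[2]
def tri(obs):
    A=np.zeros((3,3));b=np.zeros(3);L=[ray(p,x) for p,x in obs]
    for c,d in L:
        P=np.eye(3)-np.outer(d,d);A+=P;b+=P@c
    X=np.linalg.solve(A,b); return X,[np.linalg.norm((np.eye(3)-np.outer(d,d))@(X-c)) for c,d in L]
def proj(p,X):
    c=np.array(p["R"])@X+np.array(p["t"]);return np.array([p["fx"]*c[0]/c[2]+p["cx"],p["fy"]*c[1]/c[2]+p["cy"]])
def down(yaw): # tool z down, tool y axis at angle yaw in world xy
    y=np.array([np.cos(yaw),np.sin(yaw),0]);z=np.array([0,0,-1.]);return Ro.from_matrix(np.c_[np.cross(y,z),y,z]).as_quat()
E
python3 - <<'E'
from h import *
P={n:manip.camera(n) for n in("scene","top")}
for n in P:
    cv2.imwrite(f"pics/{n}1.png",P[n]["pixels"]); p=P[n]; print(n,-np.array(p["R"]).T@p["t"],p["fx"])
for k in "knife_block well_mouth lock_face steel_rest key_rest steel_rod rod_guard lock_key key_grip key_collar garlic spice_green tin_open".split():
    r={n:manip.pinpoint(P[n],k) for n in P}
    print(k,{n:[(np.round(a["location"],1).tolist(),round(a["confidence"],2)) for a in r[n][:2]] for n in r})
    if all(r.values()):
        X,e=tri([(P[n],r[n][0]["location"]) for n in P]);print("   ",X.round(4),np.round(e,4))
o=manip.get_obs();print(o["clock"],o["tcp_rot"],down(0),o["tool_pos"])
E
```

```text
scene [-0.15303821  0.70322301  0.82158457] 543.7031342564621
top [0.34152978 0.28314942 1.10033849] 499.14739400161244
knife_block {'scene': [([243.0, 220.8], 0.66)], 'top': [([270.7, 157.4], 0.67), ([254.0, 250.1], 0.4)]}
    [0.6039 0.3177 0.0017] [0.0027 0.0027]
well_mouth {'scene': [([225.2, 201.8], 0.96), ([286.7, 292.0], 0.21)], 'top': [([245.2, 152.9], 0.84)]}
    [0.5896 0.365  0.0924] [0.0008 0.0008]
lock_face {'scene': [([271.0, 190.5], 0.92), ([224.1, 199.9], 0.24)], 'top': [([290.3, 162.4], 0.78)]}
    [0.5692 0.2709 0.0919] [0.0019 0.0019]
steel_rest {'scene': [([348.0, 252.6], 0.69), ([284.2, 270.1], 0.57)], 'top': [([328.8, 244.6], 0.97)]}
    [0.4072 0.1867 0.0005] [0.0006 0.0006]
key_rest {'scene': [([284.9, 293.8], 0.63)], 'top': [([254.6, 249.8], 0.83)]}
    [ 0.3949  0.3498 -0.0067] [0.0002 0.0002]
steel_rod {'scene': [], 'top': [([330.7, 242.0], 0.73)]}
rod_guard {'scene': [([349.0, 220.9], 0.56)], 'top': [([331.3, 237.6], 0.75)]}
    [0.4154 0.1878 0.0848] [0.001 0.001]
lock_key {'scene': [([286.0, 288.8], 0.77), ([163.9, 290.6], 0.17)], 'top': [([252.7, 247.6], 0.52)]}
    [0.3967 0.3503 0.0077] [0.0038 0.0038]
key_grip {'scene': [([282.1, 267.2], 0.61)], 'top': [([252.7, 248.7], 0.57)]}
    [0.3953 0.3515 0.071 ] [0.0029 0.0029]
key_collar {'scene': [([285.0, 282.0], 0.61)], 'top': [([254.1, 247.8], 0.46)]}
    [0.3972 0.3485 0.0256] [0.0008 0.0008]
garlic {'scene': [([207.8, 317.3], 0.6), ([287.1, 291.3], 0.58)], 'top': [([186.3, 238.0], 0.6)]}
    [0.42   0.5007 0.0037] [0.0005 0.0005]
spice_green {'scene': [([163.9, 289.7], 0.69)], 'top': [([170.2, 193.4], 0.86)]}
    [0.52   0.5404 0.0063] [0.0022 0.0022]
tin_open {'scene': [([423.5, 233.2], 0.72)], 'top': [([406.9, 261.8], 0.65)]}
    [ 0.3697  0.0131 -0.0087] [0.001 0.001]
1.4 [ 9.92819394e-01  1.19622949e-01 -2.92617273e-06 -1.66378760e-05] [0.70710678 0.70710678 0.         0.        ] [ 0.13065242 -0.53423476  0.21862055]
```

```bash
python3 - <<'E'
import cv2
a=cv2.imread("pics/scene1.png")[130:330,120:387]; b=cv2.imread("pics/top1.png")[80:280,150:417]
cv2.imwrite("pics/a1.png",cv2.resize(a,(800,600),interpolation=cv2.INTER_CUBIC));cv2.imwrite("pics/b1.png",cv2.resize(b,(800,600),interpolation=cv2.INTER_CUBIC))
E
```

```text
(no output)
```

View pics/a1.png

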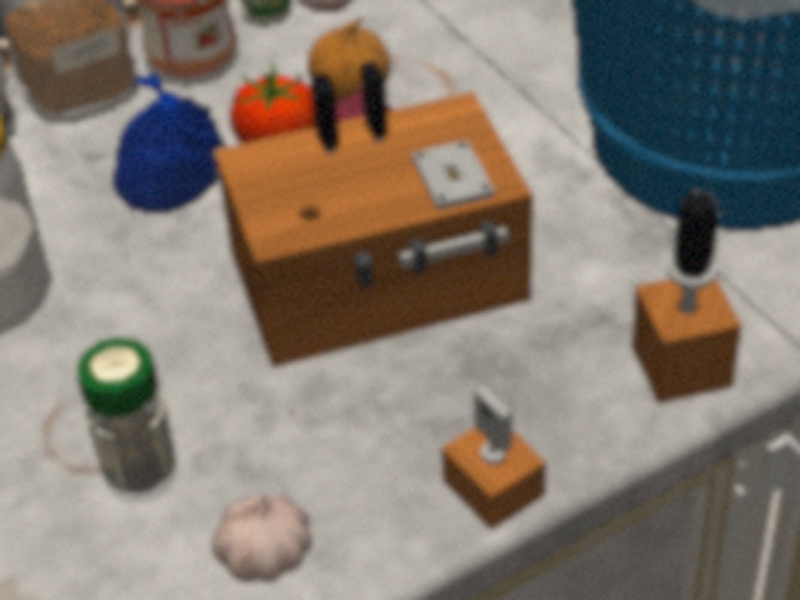

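View pics/b1.png

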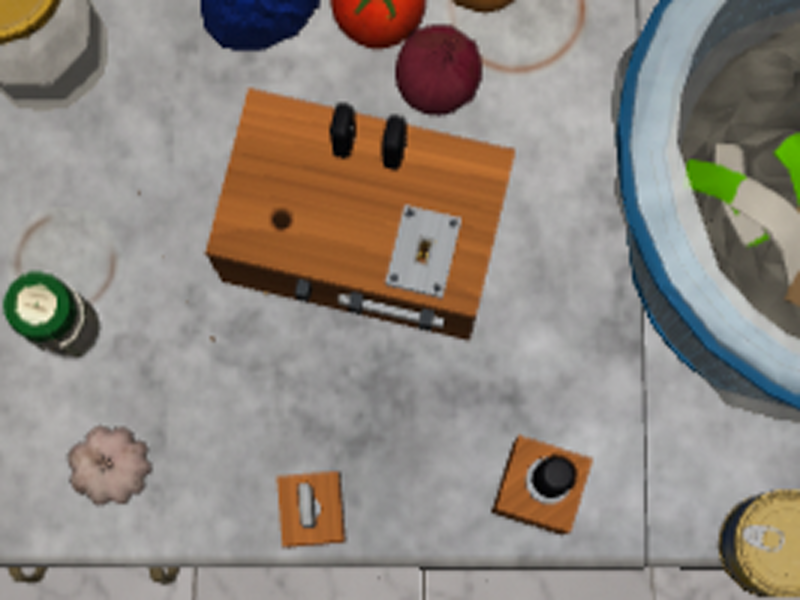

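The scene crop shows the block with the hole (225,201) and the lock plate (271,188), the steel in its rest at (350,215) and the key at (283,272). The top crop puts the hole at (244,153), the lock at (291.5,163.4) and the block yawed about -13°. The networks agree with the picture.

```bash
python3 - <<'E'
from h import *
P={n:manip.camera(n) for n in("scene","top")}
for k,z in dict(well_mouth=.1,lock_face=.106,rod_guard=.09,key_grip=.068,key_collar=.034,steel_rest=0,key_rest=0).items():
    for n in P:
        r=manip.pinpoint(P[n],k)
        if r: print(k,n,onz(P[n],r[0]["location"],z).round(4),round(r[0]["confidence"],2))
p=P["top"]
c=lambda u,v:(u*267/800+150,v/3+80)
for nm,L,z in [("block",[(248,88),(515,150),(472,315),(207,253)],.1),("plate",[(404,206),(460,216),(442,296),(387,286)],.106),("slot",[(424,250)],.106),("hole",[(281,219)],.1),("keyrest",[(278,478),(340,471),(345,541),(284,547)],.034),("keybow",[(302,485),(309,526)],.086),("srest",[(517,437),(592,458),(569,533),(494,512)],.06),("handle",[(554,477)],.15)]:
    W=np.array([onz(p,c(*q),z) for q in L])[:,:2];print(nm,W.round(4).tolist(),W.mean(0).round(4))
    if len(L)==4: print("  yaw",[round(float(np.degrees(np.arctan2(*(W[a]-W[b])[::-1]))),1) for a,b in((0,3),(1,2))],[round(float(np.degrees(np.arctan2(*(W[a]-W[b])[::-1])))-90,1) for a,b in((0,1),(3,2))])
E
```

```text
well_mouth scene [0.5994 0.3626 0.1   ] 0.73
well_mouth top [0.5849 0.3687 0.1   ] 0.77
lock_face scene [0.5524 0.2817 0.106 ] 0.73
lock_face top [0.5689 0.2733 0.106 ] 0.71
rod_guard scene [0.4082 0.1858 0.09  ] 0.61
rod_guard top [0.4125 0.1862 0.09  ] 0.7
key_grip scene [0.3925 0.3487 0.068 ] 0.52
key_grip top [0.3961 0.3515 0.068 ] 0.67
key_collar scene [0.3917 0.3476 0.034 ] 0.48
key_collar top [0.3954 0.3481 0.034 ] 0.6
steel_rest scene [0.4137 0.1926 0.    ] 0.78
steel_rest top [0.413  0.1899 0.    ] 0.83
key_rest scene [0.3981 0.3502 0.    ] 0.74
key_rest top [0.3962 0.3522 0.    ] 0.81
block [[0.6807, 0.3922], [0.6369, 0.2076], [0.5218, 0.2373], [0.5642, 0.4182]] [0.6009 0.3138]
  yaw [-12.6, -14.5] [-13.4, -13.2]
plate [[0.5958, 0.2837], [0.5889, 0.2456], [0.5337, 0.2578], [0.5404, 0.295]] [0.5647 0.2706]
  yaw [-11.5, -12.5] [-10.2, -10.3]
slot [[0.5653, 0.2701]] [0.5653 0.2701]
hole [[0.588, 0.368]] [0.588 0.368]
keyrest [[0.4153, 0.373], [0.4205, 0.3288], [0.3708, 0.3247], [0.3663, 0.368]] [0.3932 0.3486]
  yaw [5.8, 4.6] [6.7, 5.9]
keybow [[0.407, 0.3523], [0.3793, 0.3472]] [0.3931 0.3497]
srest [[0.4428, 0.2043], [0.4284, 0.1522], [0.3763, 0.1687], [0.3906, 0.2205]] [0.4095 0.1864]
  yaw [-17.3, -17.6] [-15.5, -15.4]
handle [[0.4087, 0.1878]] [0.4087 0.1878]
```

```bash
python3 - <<'E'
from h import *
o=manip.get_obs();p=o["tool_pos"];q=down(np.pi/4)
manip.move_straight([p[0],p[1],.42],feed=.3)
manip.move_to([.4095,.187,.40],q)
manip.move_straight([.4095,.187,.22],feed=.2)
manip.set_gripper(.7)
manip.move_straight([.4095,.187,.111],feed=.12,until_force=8)
manip.set_gripper(0,f_grip=35)
o=manip.get_obs();print(o["clock"],o["tool_pos"],o["opening"],o["grasp_force"],o["ft_force"],o["joint_pos"])
f0=np.array(o["ft_force"])
manip.move_straight([.4095,.187,.215],feed=.12)
o=manip.get_obs();print(o["clock"],o["tool_pos"],o["opening"],o["grasp_force"],o["ft_force"],o["wrist_torque"])
E
```

```text
9.2417 [0.40951893 0.186983   0.11103824] 0.2723865400258863 34.97515638358891 [ 0.19351254 -0.03780844  1.0101953 ] [ 3.24867807e-01  3.30893487e-01  1.99941657e+00 -4.58231629e-05
  8.11257368e-01 -4.60477520e-01]
10.2583 [0.40914188 0.18687014 0.21433999] 0.27591382814306536 34.971562202554196 [ 0.59309509 -0.72404417 -2.33605994] [-0.00542344 -0.11052424  0.03046822]
```

```bash
python3 - <<'E'
from h import *
q=down(np.pi/4)
manip.move_straight([.42,.22,.26],feed=.2)
manip.move_straight([.588,.368,.235],feed=.2)
o=manip.get_obs();print(o["clock"],o["tool_pos"],o["ft_force"])
P={n:manip.camera(n) for n in("scene","top")}
for n in P:
    for k in("steel_rod","well_mouth","rod_guard"):
        print(n,k,[(np.round(a["location"],1).tolist(),round(a["confidence"],2)) for a in manip.pinpoint(P[n],k)[:2]])
    print("hole est",proj(P[n],np.array([.588,.368,.1])),"tip",proj(P[n],np.array([.588,.368,.129])),"guard",proj(P[n],np.array([.588,.368,.214])))
def crop(n,c):
    u,v=proj(P[n],np.array([.588,.368,.13])).astype(int);a=P[n]["pixels"][v-50:v+50,u-33:u+33];print(n,"crop origin",u-33,v-50);return cv2.resize(a,(396,600),interpolation=cv2.INTER_CUBIC)
cv2.imwrite("pics/c1.png",np.hstack([crop(n,0) for n in P]))
E
```

```text
11.9667 [0.58770264 0.36755514 0.23487404] [ 0.82177919 -0.04704995 -1.34559   ]
scene steel_rod [([223.1, 185.6], 0.83)]
scene well_mouth [([223.4, 199.7], 0.76), ([285.6, 280.9], 0.19)]
scene rod_guard [([219.9, 153.3], 0.92), ([222.9, 188.0], 0.18)]
hole est [223.54392227 199.88886068] tip [222.30381194 188.82104967] guard [218.38348028 153.83263865]
top steel_rod []
top well_mouth []
top rod_guard []
hole est [243.76364356 153.01240129] tip [242.5826187  149.50864531] guard [238.69150445 137.96484523]
scene crop origin 189 138
top crop origin 209 99
```

View pics/c1.png

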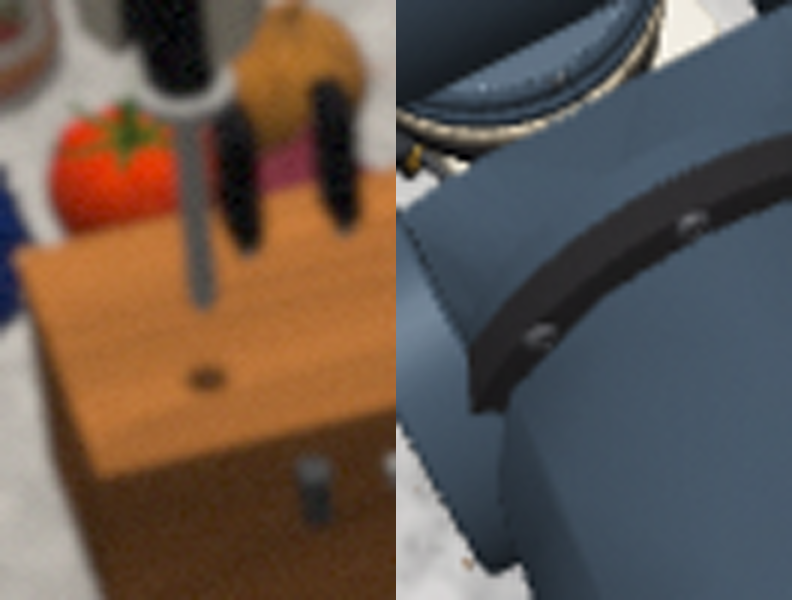

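The scene crop shows the steel tip at about (222.3,188.7), as predicted. The hole is at (223,200.7), just below the tip, so the alignment is within about 2 mm.

```bash
python3 - <<'E'
from h import *
x,y=.5872,.3684
manip.move_straight([x,y,.212],feed=.1)
hit=False
for dx,dy in[(0,0),(-2,1),(2,-1),(1,2),(-1,-2),(-4,1),(3,3),(-1,4),(4,-2)]:
    manip.move_straight([x+dx/1e3,y+dy/1e3,.212],feed=.08)
    hit=manip.move_straight([x+dx/1e3,y+dy/1e3,.18],feed=.05,until_force=8)
    o=manip.get_obs();print(dx,dy,hit,o["tool_pos"].round(4) if hasattr(o["tool_pos"],"round") else o["tool_pos"],np.round(o["ft_force"],1),np.round(o["wrist_torque"],2),o["clock"])
    if o["tool_pos"][2]<.197: break
E
```

```text
0 0 False [0.5872 0.3684 0.1801] [-0.4  1.  -2.4] [ 0.08 -0.06 -0.03] 13.7917
```

```bash
python3 - <<'E'
from h import *
x,y=.5872,.3684
for z in (.135,.116):
    h=manip.move_straight([x,y,z],feed=.06,until_force=15)
    o=manip.get_obs();print(h,np.round(o["tool_pos"],4),np.round(o["ft_force"],1),np.round(o["wrist_torque"],2),o["clock"])
E
```

```text
False [0.5869 0.3688 0.1344] [-1.2  5.7 -5. ] [ 1.16 -0.13  0.01] 14.6917
True [0.5875 0.3694 0.1203] [0.9 2.2 0.3] [ 0.33 -0.32  0.03] 15.0
```

```bash
python3 - <<'E'
from h import *
p=manip.get_obs()["tool_pos"]
h=manip.move_straight([.5872,.3688,.117],feed=.04,until_force=20)
o=manip.get_obs();print(h,np.round(o["tool_pos"],4),np.round(o["ft_force"],1),o["clock"])
manip.set_gripper(.5)
p=manip.get_obs()["tool_pos"]
manip.move_straight([p[0],p[1],.24],feed=.2)
manip.move_straight([.45,.35,.24],feed=.25)
q=down(np.radians(97))
P={n:manip.camera(n) for n in("scene","top")}
cv2.imwrite("pics/d.png",np.hstack([cv2.resize(P["scene"]["pixels"][110:310,190:323],(400,600),interpolation=cv2.INTER_CUBIC),cv2.resize(P["top"]["pixels"][100:300,220:353],(400,600),interpolation=cv2.INTER_CUBIC)]))
r=manip.pinpoint(P["scene"],"rod_guard");print(r[0] if r else r,proj(P["scene"],np.array([.588,.368,.1])))
print(manip.get_obs()["clock"])
E
```

```text
False [0.5879 0.3693 0.1197] [-6.1  1.2 19.8] 15.25
{'location': [223.2, 200.9], 'confidence': 0.69} [223.54392227 199.88886068]
17.45
```

View pics/d.png

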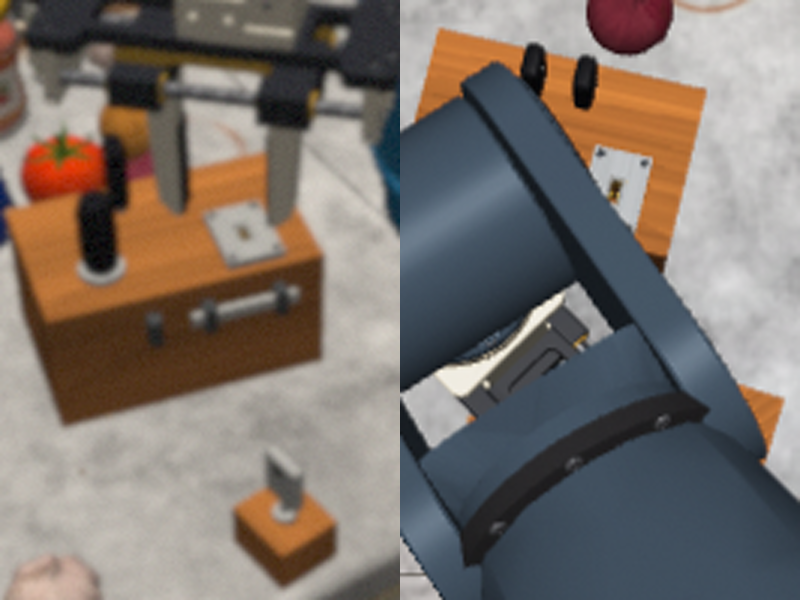

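The scene crop shows the steel standing in the block with its guard flat on the top, around (223,200). The key is untouched in its rest at about (284,270). Next I'll take the key with the tool leaned 25° so the gripper's body clears the bucket.

```bash
cat >> h.py <<'E'
T=np.radians(25)
def kp(grip,yaw): # key grip point & key x yaw -> TCP pos, quat (leaned back along -x of key)
    z=np.array([np.sin(T)*np.cos(yaw),np.sin(T)*np.sin(yaw),-np.cos(T)]);y=np.array([-np.sin(yaw),np.cos(yaw),0])
    return np.array(grip)+.019*z,Ro.from_matrix(np.c_[np.cross(y,z),y,z]).as_quat()
def st(tag=""):
    o=manip.get_obs();g=np.array(o["tool_pos"])-.019*Ro.from_quat(o["tcp_rot"]).as_matrix()[:,2]
    print(tag,"grip",g.round(4),"F",np.round(o["ft_force"],1),"M",np.round(o["wrist_torque"],2),"op",round(o["opening"],3),"gf",round(o["grasp_force"],1),"t",round(o["clock"],2))
    return g,o
def go(grip,yaw,feed=.1,until=None):
    p,q=kp(grip,yaw);return manip.move_straight(p,feed=feed,rot=q,until_force=until)
E
python3 - <<'E'
from h import *
r=np.radians
for yw in(-13,-60,-103,-112):
    p,q=kp([.565,.27,.14],r(yw));j=manip.inverse_kinematics(p,q);print(yw,None if j is None else np.round(j,2))
kx,ky,a=.3935,.349,r(6.5)
p,q=kp([kx,ky,.16],a); manip.move_to(p,q)
manip.set_gripper(.35)
go([kx,ky,.068],a,.12,8); st("down")
manip.set_gripper(0,f_grip=55); st("grip")
E
```

```text
-13 [ 0.49  0.5   1.77 -0.51  0.6  -0.47]
-60 [ 0.55  0.63  1.54 -0.51  1.05  0.3 ]
-103 [ 0.5   0.75  1.31 -0.33  1.39  0.84]
-112 [ 0.48  0.77  1.28 -0.28  1.45  0.95]
down grip [0.3936 0.3492 0.0683] F [-0.8  0.2 -0.7] M [ 0.05  0.09 -0.01] op 0.35 gf 0.0 t 19.54
grip grip [0.3936 0.35   0.0684] F [-1.3  5.6 -0.3] M [1.02 0.43 0.34] op 0.094 gf 54.9 t 20.06
```

```bash
python3 - <<'E'
from h import *
r=np.radians
a=r(6.5)
go([.3936,.3496,.13],a,.12); st("lift")
go([.42,.33,.21],a,.2)
go([.50,.29,.21],r(-13),.12)
go([.565,.27,.185],r(-13),.15)
g,o=st("above")
p=manip.camera("scene");p2=manip.camera("top")
L=np.array([.565,.27,.106])
for k in("lock_key","lock_face","key_collar"): print(k,[(np.round(b["location"],1).tolist(),round(b["confidence"],2)) for b in manip.pinpoint(p,k)[:2]])
print("pred low",proj(p,g-[0,0,.058]),"collar",proj(p,g-[0,0,.034]),"lock",proj(p,L))
u,v=proj(p,g-[0,0,.045]).astype(int);print("org",u-33,v-40)
cv2.imwrite("pics/e.png",np.hstack([cv2.resize(p["pixels"][v-40:v+40,u-33:u+33],(495,600),interpolation=cv2.INTER_CUBIC),cv2.resize(p2["pixels"][100:220,240:300],(300,600))]))
E
```

```text
lift grip [0.3934 0.3493 0.1294] F [ 0.4 -0.2 -2.2] M [ 0.04  0.09 -0.05] op 0.095 gf 55.0 t 20.73
above grip [0.5646 0.27   0.1849] F [-0.4 -0.   0.5] M [ 0.11  0.14 -0.03] op 0.094 gf 55.0 t 22.85
lock_key [([241.1, 223.6], 0.75), ([271.5, 175.8], 0.55)]
lock_face [([270.4, 188.5], 0.75), ([209.1, 315.6], 0.63)]
key_collar [([270.2, 168.6], 0.62)]
pred low [271.26545709 178.22849444] collar [270.9871062  168.81233307] lock [271.39463511 186.0973266 ]
org 238 133
```

View pics/e.png

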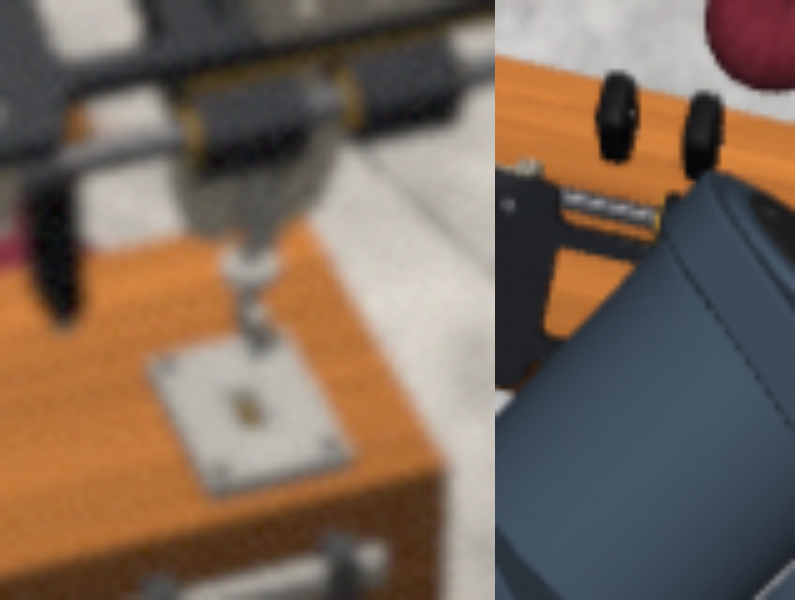

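The scene crop shows the key hanging above the plate, with its lower end at about (271.9,178.5) and its collar at (270.8,168). The keyhole is at about (270.3,186.8), roughly 1 px left of and below where I predicted it.

```bash
python3 - <<'E'
from h import *
p=manip.camera("scene")
for q,z in [((270.3,186.8),.106),((270.4,188.5),.106),((271.9,178.5),.127),((270.2,168.6),.151),((223,200.7),.1),((223.2,200.9),.1)]: print(q,onz(p,q,z).round(4))
# lock plate: centroid + angle of bright pixels in the picture
px=p["pixels"].astype(int); m=np.zeros(px.shape[:2],np.uint8)
s=px[172:202,255:287]; g=(s.min(2)>120)&(s.max(2)-s.min(2)<40); m[172:202,255:287]=g
n,l,stt,c=cv2.connectedComponentsWithStats(m); i=1+stt[1:,4].argmax()
r=cv2.minAreaRect(np.argwhere(l==i)[:,::-1].astype(np.float32)); W=np.array([onz(p,b,.106)[:2] for b in cv2.boxPoints(r)])
print(stt[i],c[i],onz(p,c[i],.106).round(4),r,W.round(4).tolist())
E
```

```text
(270.3, 186.8) [0.5644 0.273  0.106 ]
(270.4, 188.5) [0.5598 0.2756 0.106 ]
(271.9, 178.5) [0.5631 0.2694 0.127 ]
(270.2, 168.6) [0.5659 0.271  0.151 ]
(223, 200.7) [0.5865 0.3701 0.1   ]
(223.2, 200.9) [0.5857 0.37   0.1   ]
[259 178  25  19 324] [270.5154321  187.35802469] [0.5627 0.2736 0.106 ] ((270.4000549316406, 187.30003356933594), (21.466251373291016, 18.335756301879883), 63.43495178222656) [[0.5922, 0.2866], [0.596, 0.2446], [0.5343, 0.261], [0.5317, 0.3012]]
```

```bash
python3 - <<'E'
from h import *
a=np.radians(-13);x,y=.5646,.2716
R=Ro.from_euler("z",a).as_matrix()
go([x,y,.168],a,.1)
for dx,dy in[(0,0),(0,-2),(0,2),(2,0),(-2,0),(2,-2),(-2,2)]:
    d=R@[dx/1e3,dy/1e3,0]; b=np.array([x,y,0])+d
    go(b+[0,0,.168],a,.08); h=go(b+[0,0,.1555],a,.03,6)
    g,o=st((dx,dy,h))
    if g[2]<.159: break
E
```

```text
(0, 0, False) grip [0.5646 0.2716 0.1554] F [-0.7  0.4 -0.2] M [0.06 0.11 0.03] op 0.093 gf 55.0 t 24.28
```

```bash
python3 - <<'E'
from h import *
a=np.radians(-13);x,y=.5646,.2716
for z in(.150,.146,.142,.139):
    h=go([x,y,z],a,.02,35); st((z,h))
E
```

```text
(0.15, False) grip [0.565  0.2718 0.1503] F [ 2.6  1.2 -0.1] M [ 0.23 -0.44  0.09] op 0.098 gf 55.0 t 24.71
(0.146, False) grip [0.565  0.2718 0.1463] F [3.7 0.6 0.8] M [ 0.29 -0.82  0.14] op 0.096 gf 55.0 t 25.06
(0.142, False) grip [0.5649 0.2718 0.1422] F [4.2 2.6 0.9] M [ 0.48 -0.83  0.21] op 0.092 gf 55.0 t 25.41
(0.139, False) grip [0.5651 0.2719 0.1401] F [-0.4  0.8 11.4] M [ 0.01 -0.67  0.03] op 0.096 gf 55.0 t 25.71
```

```bash
python3 - <<'E'
from h import *
a=np.radians(-13)
h=go([.565,.2718,.137],a,.02,25); st(h); manip.hold(.3); g,o=st()
p=manip.camera("scene")
r=manip.pinpoint(p,"key_collar");print(r[:1],proj(p,g-[0,0,.034]),proj(p,[.565,.2718,.106]))
u,v=proj(p,g-[0,0,.03]).astype(int)
cv2.imwrite("pics/f.png",cv2.resize(p["pixels"][v-30:v+30,u-40:u+40],(800,600),interpolation=cv2.INTER_CUBIC))
E
```

```text
False grip [0.5657 0.272  0.1398] F [-9.8 -3.2 29.5] M [-0.89 -0.11 -0.38] op 0.092 gf 55.0 t 25.96
 grip [0.5657 0.272  0.1398] F [-10.1  -2.5  28.2] M [-0.86 -0.13 -0.4 ] op 0.092 gf 55.0 t 26.26
[{'location': [270.1, 185.1], 'confidence': 0.48}] [270.35998022 186.36203886] [270.64164414 186.41773388]
```

View pics/f.png

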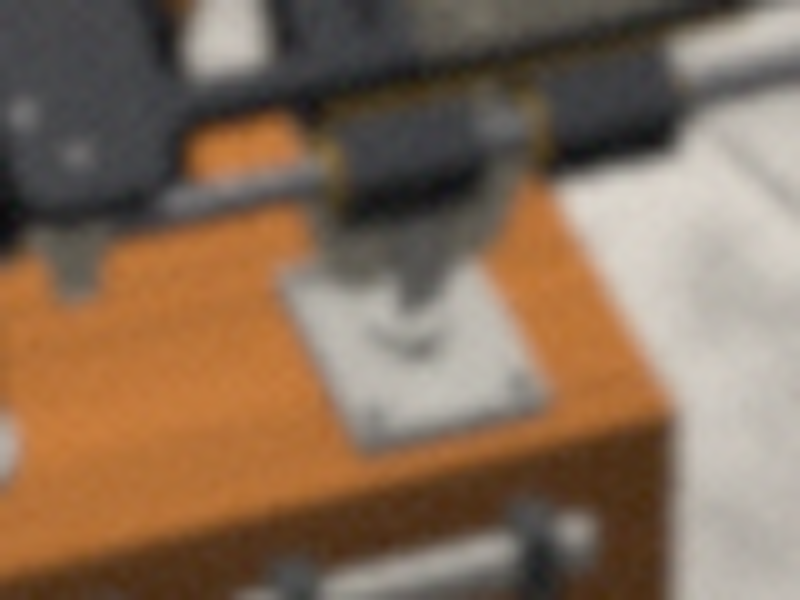

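The scene crop shows the collar lying flat on the lock plate at about (270,186), and the push is firm at 28 N, so the key is seated. Now the turn.

```bash
python3 - <<'E'
from h import *
c=np.array([.5651,.2718,.1385])
go(c,np.radians(-13),.02); st("0")
for d in range(8,97,8):
    go(c,np.radians(-13-d),.02)
    g,o=st(d); F=np.array(o["ft_force"])
    if np.hypot(F[0],F[1])>4: c[:2]+=np.clip(F[:2]*5e-5,-.0005,.0005)
    if np.linalg.norm(F)>50: print("stop");break
E
```

```text
0 grip [0.5656 0.2719 0.1399] F [-3.2  0.1 14.8] M [-0.32 -0.55 -0.13] op 0.094 gf 55.0 t 26.61
8 grip [0.5657 0.272  0.1399] F [-2.4 -0.6 14.5] M [-0.5  -0.61 -0.16] op 0.095 gf 55.0 t 26.9
16 grip [0.5656 0.272  0.1399] F [-2.2  0.2 14.1] M [-0.51 -0.56 -0.08] op 0.095 gf 55.0 t 27.19
24 grip [0.5656 0.272  0.1399] F [-1.5  0.4 15.6] M [-0.53 -0.45 -0.08] op 0.095 gf 55.0 t 27.48
32 grip [0.5656 0.2721 0.1399] F [-1.4  0.4 14.4] M [-0.49 -0.5  -0.11] op 0.097 gf 55.0 t 27.77
40 grip [0.5657 0.2721 0.1399] F [-1.4  1.5 13.3] M [-0.46 -0.42  0.04] op 0.095 gf 55.0 t 28.07
48 grip [0.5657 0.2721 0.1399] F [-0.8  2.6 14.3] M [-0.45 -0.48  0.06] op 0.093 gf 55.0 t 28.36
56 grip [0.5657 0.2721 0.1399] F [ 0.   1.5 13.7] M [-0.37 -0.52  0.09] op 0.095 gf 55.0 t 28.65
64 grip [0.5658 0.2721 0.1399] F [ 2.2  2.3 13.5] M [-0.36 -0.42  0.16] op 0.095 gf 55.0 t 28.94
72 grip [0.5658 0.272  0.1399] F [ 1.6  2.6 14. ] M [-0.37 -0.44  0.22] op 0.095 gf 55.0 t 29.23
80 grip [0.5659 0.272  0.1399] F [ 1.6  2.7 12.7] M [-0.36 -0.42  0.19] op 0.094 gf 55.0 t 29.52
88 grip [0.5659 0.272  0.14  ] F [ 2.9  3.3 13. ] M [-0.32 -0.4   0.21] op 0.094 gf 55.0 t 29.82
96 grip [0.5659 0.272  0.1399] F [ 3.6  1.3 13.6] M [-0.48 -0.31  0.23] op 0.094 gf 55.0 t 30.11
```

```bash
python3 - <<'E'
from h import *
c=np.array([.5651,.2718,.1385])
for d in (98,100,102):
    go(c,np.radians(-13-d),.02); g,o=st(d)
    if o["wrist_torque"][2]>.6: break
p=manip.camera("scene")
cv2.imwrite("pics/g.png",cv2.resize(p["pixels"][130:250,190:350],(800,600),interpolation=cv2.INTER_CUBIC))
E
```

```text
98 grip [0.5659 0.272  0.1399] F [ 4.5  2.6 13.2] M [-0.29 -0.55  0.33] op 0.093 gf 55.0 t 30.36
100 grip [0.5659 0.2719 0.14  ] F [ 3.9  1.7 11.6] M [-0.32 -0.61  0.47] op 0.093 gf 55.0 t 30.61
102 grip [0.566  0.2718 0.1399] F [ 4.7  2.2 12.9] M [-0.41 -0.59  0.55] op 0.095 gf 55.0 t 30.86
```

View pics/g.png

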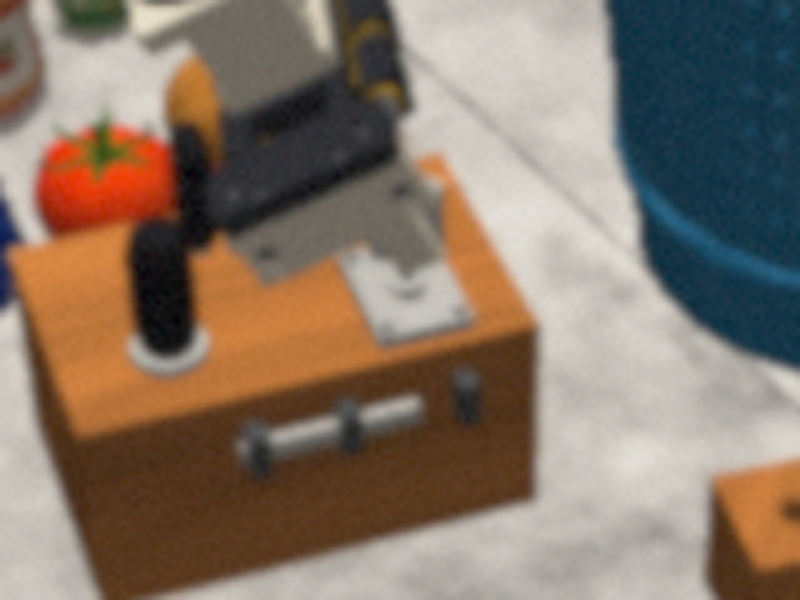

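The picture shows the bolt slid fully left, spanning roughly (238,220) to (274,211). The collar is on the plate at about (271,188), and the steel is seated with its guard on the block at about (223,200). The torque rise from 98° on shows the stop has been reached, so I'm handing in.

```bash
python3 -c "
from h import *
manip.hold(.3);st();print(manip.close_job())"
```

```text
grip [0.5659 0.2719 0.1399] F [ 4.2  2.1 11.8] M [-0.43 -0.62  0.53] op 0.093 gf 55.0 t 31.21
the job is handed in; nothing more can be done
None
```

The steel is seated in the block and released; the key is fully in the lock, turned clockwise to its stop and still held, and the job was handed in at about 31 s (the verdict was not shown).

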